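# Press the square into the planter-frame corner and hold it square

### The arm

A 6-joint arm with a two-finger parallel gripper is mounted at the origin on the work surface. World frame = base frame: x ahead of the robot, y to its left, z up, the work surface at z = 0. Lengths are in m, angles in rad, forces in N, time in s.
With the tool pointing down it reaches from about 0.25 to 0.725 m from the base axis. Payload 9.7 kg.
Tool frame: the origin (TCP) lies on the centre line of the jaws, within the pads' length; the fingertips stand 22 mm ahead of it and the grasp point (between the pads) lies 3 mm ahead of it; z points along the fingers, y is the direction in which the jaws open and shut (so a half turn about z gives the same grasp; the last joint's range is limited). The gripper opens to 85 mm and grips with 20 to 120 N. Pads are 22 mm wide; open, the fingers measure 114 mm over their backs; the gripper's body (76 mm by 85 mm) begins 54 mm behind the grasp point. The pads swing forward as they close: fully open they stand 13 mm farther back than shut.
Start: joints at [1.313, 0.087, 0.176, 1.66, 0, 1.571], TCP at [0.14, 0.532, 0.253] pointing down, gripper open.
Joint ranges: [-3.13, 3.13], [-0.85, 1.81], [-1.15, 1.24], [-2.2, 2.28], [-1.44, 1.52], [-3.14, 3.14]. Speed limits (rad/s): [2.22, 2.22, 2.57, 3.14, 3.14, 3.14].

### API

Orientations are given as a 3x3 rotation matrix whose columns are the frame's x, y, z axes.
In Python, from bench import env gives the robot as it stands.
- The arm moves only by the shell command python3 -m handwheel 'ROWS' [OPENING] [FORCE]. ROWS is JSON, a list of rows, each an object of numbers: "x", "y", "z": the shift along the tool's x, y, z in cm; "wx", "wy", "wz": the turn, a rotation vector about the tool's x, y, z in degrees. A call has 1 to 10 rows; each row is the pose to reach, as a shift and turn from the pose commanded when the call began, along the tool's axes at that moment; what a row does not reach only later rows make up. A row lasts 1/10 s, in which the tool goes at most 50 mm and 8.59 degrees, less where a joint would pass 70% of its speed; a pose out of reach is approached as far as the arm can. A call with a gripper value outside its range is refused whole. OPENING is the gripper's target within -1 to 1 (shut at 1, half-way at 0, fully open at -1), set as the call begins (- or left out, the last holds). The fingers move at their own pace and stop on an object; FORCE is the grip in N (left out, the last holds). Time passes only in rows, so rows that repeat a pose let the fingers close. It gives the time, the measured TCP pose, the force and the opening at its end, in the units of the state.
- env.get_state(): the state, without advancing time (a new reading comes with each control period).
- env.grab_frame(name): name is "side" or "top"; returns a dict with "img" (400x640x3 uint8, red, green, blue), "K" (3x3 intrinsics, pixels), "eye" and "attitude" of the camera in the world. Camera axes: x right, y up, looking along -z (the intrinsics and any distortion apply to the point x, -y, -z); pixel columns grow to the right and rows downward; lengths in m; the calibration is good to about 2 mm. A picture is of the moment at which its call begins. There is no depth.
- env.sign_off(): hands the job in, once; it reports no verdict.
The state is a dict: "time": time; "qpos": joint angles; "qvel": joint speeds; "joint_efforts": joint torques, N m; "position": TCP position; "ee_rot": TCP orientation; "ft_force": force on the tool from outside, world axes, zero at the start; "moment": the same for the moment, N m; "opening": finger opening in m.
Only numpy, scipy, OpenCV 4.12 (cv2) and the standard library are available. Lean on these libraries where they do the work, as an engineer would, in place of code of your own. Each camera call takes 0.05 s, during which the arm holds its last target.

### The job

Pick up the assembly square by its wooden grip bar, hold it level clear of the bench at the height of the frame's rails, and lay one arm flat against the clamped rail, roughly 50 mm short of the corner. Keeping it on that rail, slide it along until you feel it stop fully home in the corner, so that it pushes the loose, inward-leaning rail out square and both outer faces touch along their length. Finish while still gripping the square off the bench and pressing it lightly against both rails (the loose rail would spring back), and leave the other things on the bench where they are.

Things in the scene. Friction and masses are not known exactly. Their poses are not given: they have to be found in the camera images.
- square: Loose L of two bare aluminium arms 140 long (outside), 16 wide, 28 high, 0.35 kg, with an upright wooden grip bar across. Origin: outer heel, underside; arms run along +x and +y, z up; outer faces are planes y=0 and x=0. Lies flat at first
- grip (a point): Middle of the top of the square's pale wooden grip bar: at x 52, y 52, z 64 mm from the square's origin, axes as the square's. The bar is 18 mm thick, 128 mm long along the direction (-1, 1, 0), and stands 36 mm above the arms (bar from z 28 to 64 mm is free to grip)
- plate: Clamped, immovable rail, stained red-brown timber 270 long, 32 thick, 45 high, underside 20 and top 65 mm above the bench. Origin: the frame's inside corner at bench height; it runs along x from -50 to +220 mm; inner face is plane y=0, looking to +y. Two dark clamps, 73 mm high, on its outer side and top, clear of the inner face
- stud: Loose rail, same timber, 200 long along its +y; inner face x=0 looks to +x. Origin: same inside corner, bench height, its vertical pivot. Axes parallel to the clamped rail's when square. Starts leaning 0.07-0.13 rad inwards (clockwise from above); turning it square takes 0.25-0.35 N m against spring and friction; released, it springs back; turns at most 0.09 rad past square
- glue: White glue bottle, 52 mm wide, 150 mm high, upright: leave alone. Origin at the centre of its underside
- tin: Bare metal tin, 84 mm wide, 100 mm high, upright: leave alone. Origin at the centre of its underside
- offcut: Stained timber offcut 60 x 90 x 32 mm: leave alone. Origin at the centre of its underside
- brush: Paint brush lying on the bench handle along its -x, origin near its middle: leave alone
Things that resemble listed ones, but are neither listed nor needed, are in the scene too. What is meant by the square is not yellow, and is the larger of those in its own colour.

How it is judged:
On the way, in this order (a step that is already met when the one before it is completed fails the run):
1. the square is gripped and lifted level off the bench (contact force between the fingers and square above 2 N and height (world z) of square above 0.01 m and angle between square's own z axis and vertical below 0.06 rad), for 0.1 s.
2. one arm lies flat against the clamped rail, the heel still more than 20 mm short of the corner (all of step 1 and contact force between square and plate above 0.5 N and x of square in the frame of plate between 0.02 and 0.13 m and y of square in the frame of plate below 0.006 m and angle between the x axis of square and the x axis of plate, either way round below 0.06 rad), for 0.1 s.
At the end, for the whole second after the job is handed in: Gripped (over 2 N), level to 0.06 rad, underside 10 to 45 mm above the bench, heel within 5 mm of the inside corner, over 1 N on each rail, and square, clamped rail and loose rail square to each other within 0.02 rad, all through the last second (all of step 1 and height (world z) of square below 0.045 m and contact force between square and plate above 1 N and contact force between square and stud above 1 N and horizontal distance between square and plate below 0.005 m and angle between the x axis of each of square, stud and the x axis of plate, either way round below 0.02 rad and angle between the x axis of square and the x axis of stud, either way round below 0.02 rad); the arm keeps its last pose, push and grip.
It fails at once if another thing on the bench was disturbed (moved over 20 mm) (distance of any of glue, tin, offcut, brush from where it was at the start of the episode above 0.02 m).
It also fails if it takes over 48 s, if anything falls off the work surface, if the arm or the gripper's body presses on something with over 40 N, if the wrist force passes 120 N, or if a joint passes its speed limit or range.

## Working session

There is one attempt and no reset: what is moved stays moved. The work goes in short steps, Python scripts to look and compute and a shell command to move; the robot and the scene stay as the last step left them, time stands still between calls to the robot, and variables do not carry over. Pictures are saved under pics/ and viewed, and the job is handed in when it is done.

```bash
ls; mkdir -p pics; python3 - <<'E'
from bench import env
import cv2,numpy as np
s=env.get_state();print(s)
for n in("side","top"):
    f=env.grab_frame(n);cv2.imwrite(f"pics/{n}0.png",f["img"][:,:,::-1]);print(n,f["K"],f["eye"],f["attitude"],[k for k in f])
E
```

```text
pics
{'time': 0.0, 'qpos': array([1.31299699e+00, 8.74667701e-02, 1.75133441e-01, 1.65982494e+00,
       1.73730178e-06, 1.57081594e+00]), 'qvel': array([-5.13384350e-04, -9.55429103e-06,  7.53633303e-04, -1.74078584e-03,
        9.28072052e-04,  1.49895862e-05]), 'joint_efforts': array([-9.33940682e-04, -5.20389676e+01,  4.64805579e+01,  1.61832094e-02,
       -1.56070757e-05, -2.63290156e-05]), 'position': array([0.14017034, 0.53162161, 0.25257903]), 'ee_rot': array([[-9.66948386e-01,  2.54971954e-01, -3.48912067e-04],
       [ 2.54972192e-01,  9.66947490e-01, -1.31649403e-03],
       [ 1.71059308e-06, -1.36194465e-03, -9.99999073e-01]]), 'ft_force': array([ 0.05782402, -0.99142421, -0.35344233]), 'moment': array([ 0.03124404,  0.01268416, -0.030826  ]), 'opening': 0.08525919624774696}
side [[446.19615123   0.         314.60232153]
 [  0.         446.19615123 196.66853393]
 [  0.           0.           1.        ]] [ 0.18719808 -1.10765845  0.99372934] [[ 0.95681682  0.177689   -0.23006129]
 [-0.29046581  0.61559652 -0.73257801]
 [ 0.01145387  0.7677679   0.64062568]] ['img', 'K', 'eye', 'attitude']
top [[361.47167897   0.         313.88333319]
 [  0.         361.47167897 203.2877718 ]
 [  0.           0.           1.        ]] [ 0.3255899  -0.03389923  1.22000347] [[ 1.50447726e-02  9.84776120e-01 -1.73175194e-01]
 [-9.99886629e-01  1.47102048e-02 -3.21529032e-03]
 [-6.18898554e-04  1.73203934e-01  9.84885787e-01]] ['img', 'K', 'eye', 'attitude']
```

View pics/side0.png

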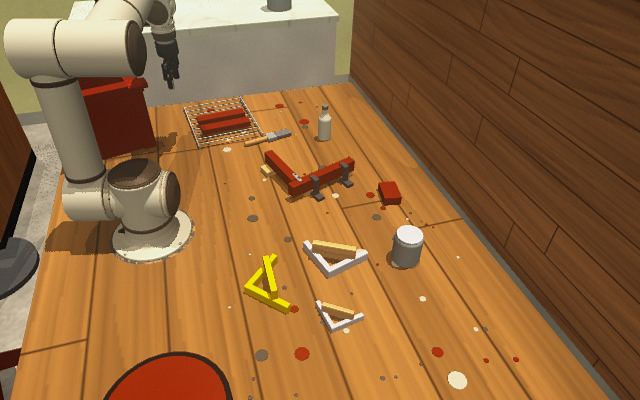

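View pics/top0.png

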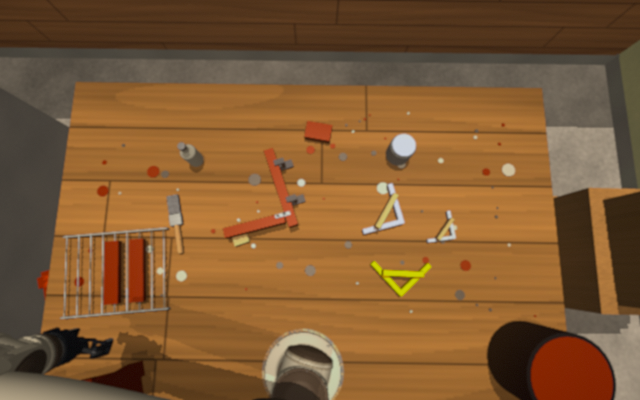

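The large aluminium square is near top-view pixel (385,212), and the frame corner is near (293,222). I'll zoom in for edges.

```bash
python3 - <<'E'
import cv2
t=cv2.imread('pics/top0.png')
cv2.imwrite('pics/t_fr.png',cv2.resize(t[140:250,215:315],None,fx=5.4,fy=5.4,interpolation=cv2.INTER_CUBIC))
cv2.imwrite('pics/t_sq.png',cv2.resize(t[175:245,355:415],None,fx=8,fy=8,interpolation=cv2.INTER_CUBIC))
t=cv2.imread('pics/side0.png')
cv2.imwrite('pics/s_fr.png',cv2.resize(t[140:210,255:365],None,fx=7,fy=7,interpolation=cv2.INTER_CUBIC))
cv2.imwrite('pics/s_sq.png',cv2.resize(t[225:285,295:375],None,fx=9,fy=9,interpolation=cv2.INTER_CUBIC))
E
```

```text
(no output)
```

View pics/t_fr.png

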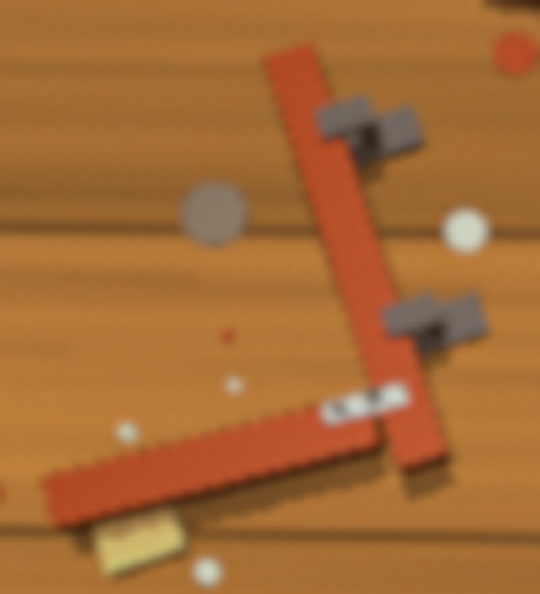

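View pics/t_sq.png

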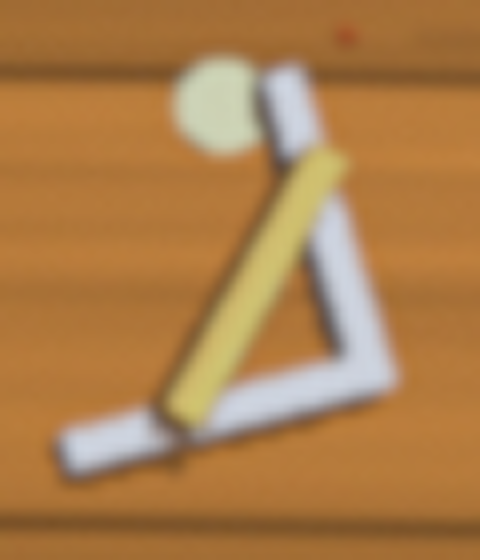

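View pics/s_fr.png

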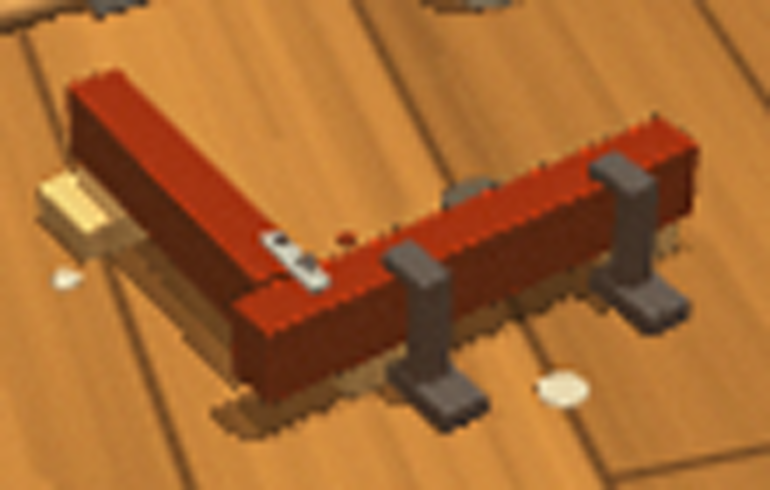

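View pics/s_sq.png

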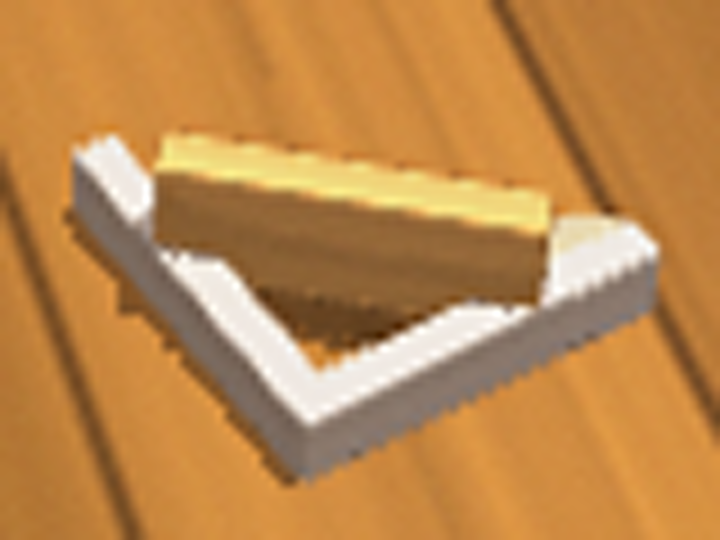

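```bash
cat > fit.py <<'E'
import numpy as np
from scipy.optimize import least_squares
K={'side':np.array([[446.196,0,314.602],[0,446.196,196.669],[0,0,1]]),'top':np.array([[361.4717,0,313.8833],[0,361.4717,203.2878],[0,0,1]])}
E={'side':[ 0.18719808,-1.10765845,0.99372934],'top':[0.3255899,-0.03389923,1.22000347]}
R={'side':np.array([[0.95681682,0.177689,-0.23006129],[-0.29046581,0.61559652,-0.73257801],[0.01145387,0.7677679,0.64062568]]),
'top':np.array([[1.50447726e-02,9.84776120e-01,-1.73175194e-01],[-9.99886629e-01,1.47102048e-02,-3.21529032e-03],[-6.18898554e-04,1.73203934e-01,9.84885787e-01]])}
def proj(c,P):
    p=(np.atleast_2d(P)-E[c])@R[c]; p=p*[1,-1,-1]; q=p@K[c].T; return q[:,:2]/q[:,2:]
def pose(p,P):
    c,s=np.cos(p[2]),np.sin(p[2]);P=np.atleast_2d(P)/1000.
    return np.c_[p[0]+c*P[:,0]-s*P[:,1],p[1]+s*P[:,0]+c*P[:,1],P[:,2]+(p[3] if len(p)>3 else 0)]
def crop(uv,f,ox,oy): return (np.array(uv)+.5)/f-.5+[ox,oy]
def fit(obs,x0):
    def r(p): return np.concatenate([(proj(c,pose(p,P))-uv).ravel() for c,P,uv in obs])
    s=least_squares(r,x0,loss='soft_l1'); return s.x,r(s.x).reshape(-1,2)
E
cat > f1.py <<'E'
from fit import *
np.set_printoptions(precision=4,suppress=True)
b=[(90.9,.4,64),(103.6,13.1,64),(.4,90.9,64),(13.1,103.6,64)]
sqT=([(0,0,28),(140,0,28),(140,16,28),(0,140,28),(16,140,28),(16,16,28)]+b,[(397,380),(306,66),(260,76),(70,478),(58,434),(345,358),(350,160),(312,148),(195,432),(160,405)])
sqS=([(0,0,28),(0,0,0),(140,0,28),(140,0,0),(140,16,28),(0,140,28),(0,140,0),(16,140,28),(16,16,28)]+b,[(308,424),(300,482),(658,248),(655,300),(625,220),(75,150),(75,205),(112,137),(320,372),(548,235),(548,193),(157,175),(165,135)])
plT=([(220,0,65),(220,-32,65),(-50,0,65),(-50,-32,65)],[(265,60),(312,45),(402,468),(447,452)])
plS=([(220,-32,65),(220,0,65),(-50,-32,65),(-50,0,65),(-50,-32,20),(220,-32,20)],[(697,150),(657,117),(270,333),(235,298),(272,402),(692,215)])
stT=([(0,200,65),(-32,200,65)],[(42,482),(58,528)]); stS=([(0,200,65),(-32,200,65)],[(120,70),(68,90)])
def go(nm,T,S,ft,fs,x0):
    T=('top',T[0],crop(T[1],*ft));S=('side',S[0],crop(S[1],*fs))
    for k,o in(('both',[T,S]),('top',[T]),('side',[S])):
        x,r=fit(o,x0);print(nm,k,x,'rms px',np.sqrt((r**2).mean()),'max',abs(r).max())
        if k=='both':print(r.T)
go('sq',sqT,sqS,(8,355,175),(9,295,225),[.3,-.25,.25])
go('pl',plT,plS,(5.4,215,140),(7,255,140),[.25,.05,.25])
go('st',stT,stS,(5.4,215,140),(7,255,140),[.25,.05,.15])
E
python3 f1.py
```

```text
sq both [ 0.4751 -0.3298  0.2735] rms px 0.49899856183610897 max 1.4212508767415386
[[-0.2017 -1.1372  0.0805  0.1187  0.2711  0.2627 -0.0298 -0.1468  0.6729
   0.1261 -0.4875  0.096   0.0945 -0.3958  0.4458 -0.5107 -0.4549 -0.1092
  -0.2934 -0.3356  0.5837 -0.7424 -0.2724]
 [ 0.3856 -0.1502 -0.2199 -1.0824 -0.2558 -0.2688 -0.2092 -1.4213 -0.3908
   0.1817  0.1933  0.2259  0.3433  1.0184  0.083   0.3     0.6373 -0.2602
   0.0142 -0.2736 -0.066  -0.9398 -0.8092]]
sq top [ 0.4737 -0.3295  0.2677] rms px 0.46641788383084404 max 1.0677365648171815
sq side [ 0.4761 -0.3299  0.2783] rms px 0.4385635129634096 max 0.9174737869810201
pl both [0.4999 0.0669 0.3443] rms px 0.594301435445166 max 1.0939736389807706
[[-0.3843  0.063  -0.482   0.6462  0.1208  0.1326 -0.6665 -1.0394 -0.6827
  -0.003 ]
 [-0.8951 -1.094  -0.0734 -0.3172 -0.7656 -0.1657  0.4519  0.6387  0.9538
  -0.0026]]
pl top [0.498  0.0665 0.3452] rms px 0.4428864345760783 max 0.7523129851025487
pl side [0.5017 0.068  0.3455] rms px 0.49362118706867547 max 1.0585934871348002
st both [0.5169 0.0753 0.3706] rms px 0.5280085340781808 max 1.0405022116622717
[[ 0.1254  0.2402 -0.788  -0.6085]
 [-1.0405 -0.1934 -0.1857 -0.1058]]
st top [0.5182 0.0773 0.3886] rms px 0.29652720131689553 max 0.39648038349253056
st side [0.5135 0.0709 0.3392] rms px 0.01919346299982061 max 0.020876071335322877
```

```bash
cat > h.py <<'E'
import numpy as np
from scipy.spatial.transform import Rotation as Ro
from bench import env
np.set_printoptions(precision=4,suppress=True)
def to(p,yaw):  # yaw of tool y axis
    s=env.get_state();R0=s['ee_rot'];y=np.array([np.cos(yaw),np.sin(yaw),0]);z=np.array([0,0,-1.]);x=np.cross(y,z)
    Rt=np.c_[x,y,z];d=R0.T@(np.array(p)-s['position'])*100;w=np.degrees(Ro.from_matrix(R0.T@Rt).as_rotvec())
    return d,w
def grip(sx,sy,yaw):
    c,s=np.cos(yaw),np.sin(yaw);return sx+.052*(c-s),sy+.052*(c+s)
def st():
    s=env.get_state();print('t',s['time'],'p',s['position'],'yawY',np.arctan2(s['ee_rot'][1,1],s['ee_rot'][0,1]),'tilt',s['ee_rot'][:2,2],'F',s['ft_force'],'M',s['moment'],'op',s['opening'])
E
python3 - <<'E'
from h import *
g=grip(.475,-.3297,.2735);print(g)
print(to([*g,.20],.2735+np.pi/4));st()
E
```

```text
(np.float64(0.5110218789289838), np.float64(-0.26558740967309435))
(array([-56.1851, -67.6301,   5.3464]), array([-0.0677,  0.0082, 14.5611]))
t 0.1 p [0.1401 0.5317 0.2527] yawY 1.3130364838992181 tilt [-0.0003 -0.0011] F [-0.4092  0.0038 -0.1341] M [-0.0238  0.0027  0.0572] op 0.08545296034922648
```

```bash
python3 -m handwheel '[{"x":-2.8,"y":-3.4,"wz":1},{"x":-5.6,"y":-6.8,"wz":2},{"x":-8.4,"y":-10.1,"wz":3},{"x":-11.2,"y":-13.5,"wz":4},{"x":-14,"y":-16.9,"wz":5},{"x":-16.9,"y":-20.3,"wz":6},{"x":-19.7,"y":-23.7,"wz":7},{"x":-22.5,"y":-27,"wz":8},{"x":-25.3,"y":-30.4,"wz":9},{"x":-28.1,"y":-33.8,"wz":10}]' -1 40; python3 - <<'E'
from h import *
print(to([.5110,-.2656,.20],.2735+np.pi/4));st()
E
```

```text
(array([-56.1833, -67.6319,   5.3464]), array([-0.0677,  0.0082, 14.5611]))
t 0.1 p [0.1401 0.5317 0.2527] yawY 1.3130364838992181 tilt [-0.0003 -0.0011] F [-0.4092  0.0038 -0.1341] M [-0.0238  0.0027  0.0572] op 0.08545296034922648invalid input
```

```bash
python3 -m handwheel '[{"x":-2.8,"y":-3.4,"z":0,"wx":0,"wy":0,"wz":1},{"x":-5.6,"y":-6.8,"z":0,"wx":0,"wy":0,"wz":2}]'; python3 -m handwheel --help | head -20
```

```text
time: 0.3
position: [0.177, 0.4511, 0.252]
ee_rot: [[-0.958, 0.287, -0.001], [0.287, 0.958, -0.002], [0.0, -0.002, -1.0]]
ft_force: [1.1, -1.0, 0.9]
opening: 0.0855invalid input: not JSON, or not a number
```

```bash
python3 -m handwheel '[{"x":-2.8,"y":-3.4,"wz":1},{"x":-5.6,"y":-6.8,"wz":2},{"x":-8.4,"y":-10.1,"wz":3},{"x":-11.2,"y":-13.5,"wz":4},{"x":-14,"y":-16.9,"wz":5},{"x":-16.9,"y":-20.3,"wz":6},{"x":-19.7,"y":-23.7,"wz":7},{"x":-22.5,"y":-27,"wz":8}]'; python3 - <<'E'
from h import *
print(to([.5110,-.2656,.20],.2735+np.pi/4));st()
E
```

```text
(array([-52.5941, -59.0293,   5.3272]), array([-0.1262,  0.0088, 12.6249]))
t 0.3 p [0.177  0.4511 0.252 ] yawY 1.2792441870201727 tilt [-0.0007 -0.0021] F [ 1.0849 -1.0325  0.8618] M [-0.0082 -0.0128 -0.0427] op 0.08549900678977554invalid input
```

```bash
python3 -m handwheel '[{"x":-3,"y":-3.4,"z":0,"wx":0,"wy":0,"wz":1},{"x":-6,"y":-6.8,"z":0,"wx":0,"wy":0,"wz":2},{"x":-9,"y":-10.2,"z":0,"wx":0,"wy":0,"wz":3},{"x":-12,"y":-13.6,"z":0,"wx":0,"wy":0,"wz":4},{"x":-15,"y":-17,"z":0,"wx":0,"wy":0,"wz":5},{"x":-18,"y":-20.4,"z":0,"wx":0,"wy":0,"wz":6},{"x":-21,"y":-23.8,"z":0,"wx":0,"wy":0,"wz":7},{"x":-24,"y":-27.2,"z":0,"wx":0,"wy":0,"wz":8},{"x":-27,"y":-30.6,"z":0,"wx":0,"wy":0,"wz":9},{"x":-30,"y":-34,"z":0,"wx":0,"wy":0,"wz":10}]' -1 40; python3 - <<'E'
from h import *
print(to([.5110,-.2656,.20],.2735+np.pi/4));st()
E
```

```text
time: 1.3
position: [0.3664, 0.0378, 0.2533]
ee_rot: [[-0.892, 0.451, 0.001], [0.451, 0.892, 0.0], [-0.0, 0.0, -1.0]]
ft_force: [0.5, 0.6, -0.0]
opening: 0.0855
(array([-26.5889, -20.5553,   5.3341]), array([0.0206, 0.0224, 2.5159]))
t 1.3 p [0.3664 0.0378 0.2533] yawY 1.1028085122632494 tilt [0.0005 0.0001] F [ 0.4656  0.6356 -0.0263] M [ 0.0333 -0.027   0.0143] op 0.08550425849429763
```

```bash
python3 -m handwheel '[{"x":-3.5,"y":-3,"z":0,"wx":0,"wy":0,"wz":0},{"x":-7,"y":-6,"z":0,"wx":0,"wy":0,"wz":1},{"x":-10.5,"y":-9,"z":0,"wx":0,"wy":0,"wz":2},{"x":-14,"y":-11.5,"z":0,"wx":0,"wy":0,"wz":2},{"x":-17.5,"y":-14,"z":0,"wx":0,"wy":0,"wz":2},{"x":-20.5,"y":-16,"z":0,"wx":0,"wy":0,"wz":2},{"x":-23,"y":-18,"z":1,"wx":0,"wy":0,"wz":2},{"x":-24.5,"y":-18.5,"z":3,"wx":0,"wy":0,"wz":2},{"x":-24.5,"y":-18.5,"z":5,"wx":0,"wy":0,"wz":2},{"x":-24.5,"y":-18.5,"z":5,"wx":0,"wy":0,"wz":2}]' -1 40; python3 - <<'E'
from h import *
print(to([.5110,-.2656,.20],.2735+np.pi/4));st()
E
```

```text
time: 2.3
position: [0.5006, -0.2358, 0.1999]
ee_rot: [[-0.876, 0.482, -0.005], [0.482, 0.876, 0.002], [0.006, -0.0, -1.0]]
ft_force: [-0.1, 0.3, 0.9]
opening: 0.0854
(array([-2.3532, -2.1107, -0.0268]), array([-0.0211, -0.3227,  0.519 ]))
t 2.3 p [ 0.5006 -0.2358  0.1999] yawY 1.0679574310663311 tilt [-0.0051  0.0024] F [-0.0845  0.2631  0.8625] M [ 0.0332 -0.0203 -0.0361] op 0.08544194519180034
```

```bash
python3 -m handwheel '[{"x":-2.3,"y":-2.1,"z":0,"wx":0,"wy":0,"wz":0.5},{"x":-2.3,"y":-2.1,"z":3,"wx":0,"wy":0,"wz":0.5},{"x":-2.3,"y":-2.1,"z":5,"wx":0,"wy":0,"wz":0.5},{"x":-2.3,"y":-2.1,"z":5,"wx":0,"wy":0,"wz":0.5},{"x":-2.3,"y":-2.1,"z":5,"wx":0,"wy":0,"wz":0.5}]'; python3 - <<'E'
from h import *
import cv2
print(to([.5110,-.2656,.05],.2735+np.pi/4));st()
for n in("side","top"):
    f=env.grab_frame(n)["img"][:,:,::-1]
    f=f[160:310,260:420] if n=='side' else f[130:260,330:460]
    cv2.imwrite(f"pics/{n}1.png",cv2.resize(f,None,fx=4,fy=4,interpolation=cv2.INTER_CUBIC))
E
```

```text
time: 2.8
position: [0.5117, -0.2651, 0.1546]
ee_rot: [[-0.872, 0.489, 0.0], [0.489, 0.872, -0.0], [-0.001, 0.0, -1.0]]
ft_force: [0.8, 1.0, 0.4]
opening: 0.0854
(array([ 0.0379, -0.0805, 10.4562]), array([0.0016, 0.0307, 0.0799]))
t 2.8 p [ 0.5117 -0.2651  0.1546] yawY 1.0602928592436978 tilt [ 0.0005 -0.0002] F [0.7523 1.0276 0.361 ] M [-0.0097 -0.0094  0.0332] op 0.08542957484357452
```

View pics/side1.png

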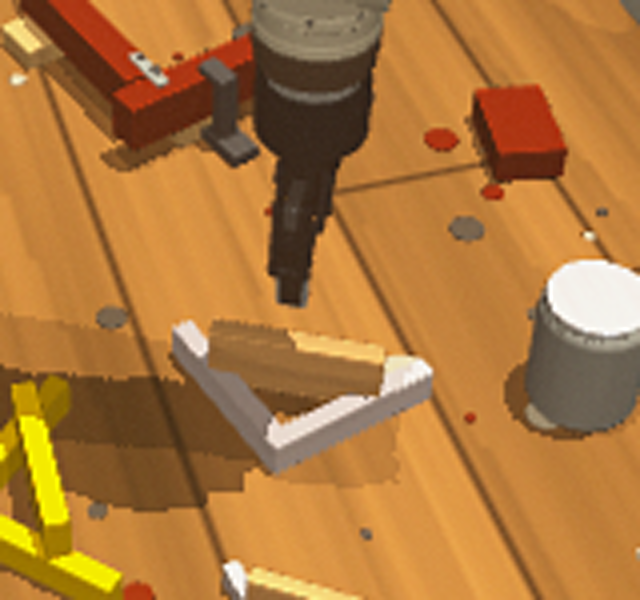

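View pics/top1.png

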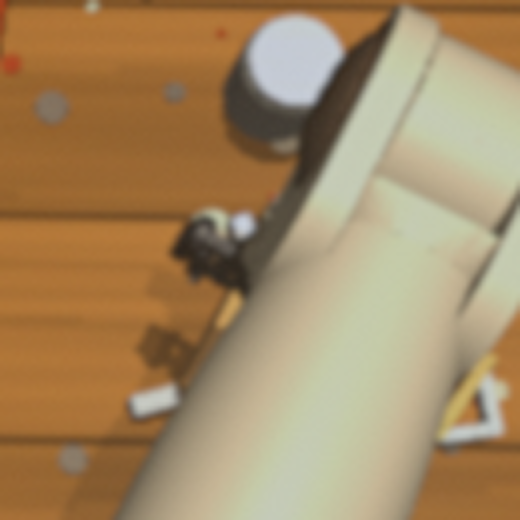

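```bash
python3 -m handwheel '[{"x":0,"y":0,"z":3,"wx":0,"wy":0,"wz":0},{"x":0,"y":-0.1,"z":6,"wx":0,"wy":0,"wz":0},{"x":0,"y":-0.1,"z":8,"wx":0,"wy":0,"wz":0},{"x":0,"y":-0.1,"z":9.5,"wx":0,"wy":0,"wz":0},{"x":0,"y":-0.1,"z":10,"wx":0,"wy":0,"wz":0},{"x":0,"y":-0.1,"z":10,"wx":0,"wy":0,"wz":0}]'; python3 - <<'E'
from h import *
import cv2
print(to([.5110,-.2656,.05],.2735+np.pi/4));st()
for n in("side",):
    f=env.grab_frame(n)["img"][:,:,::-1]
    f=f[200:300,270:390]
    cv2.imwrite(f"pics/{n}2.png",cv2.resize(f,None,fx=6,fy=6,interpolation=cv2.INTER_CUBIC))
E
```

```text
time: 3.5
position: [0.5113, -0.2662, 0.0537]
ee_rot: [[-0.872, 0.489, 0.0], [0.489, 0.872, -0.0], [-0.0, -0.0, -1.0]]
ft_force: [-0.8, -0.6, 0.6]
opening: 0.0856
(array([0.0589, 0.0362, 0.3675]), array([-0.0001,  0.0136,  0.067 ]))
t 3.5 p [ 0.5113 -0.2662  0.0537] yawY 1.0600672870139065 tilt [ 0.0002 -0.0001] F [-0.8105 -0.5885  0.5712] M [-0.0878  0.0038  0.0122] op 0.08558766999954323
```

View pics/side2.png

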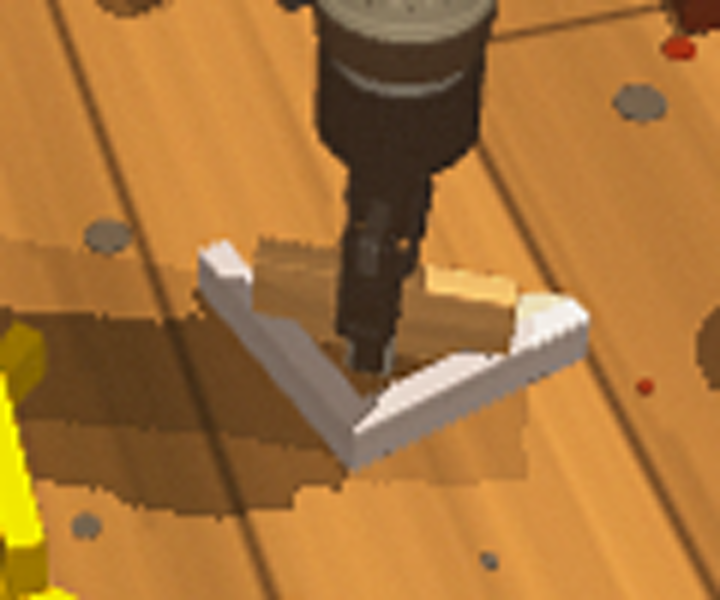

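```bash
python3 -m handwheel '[{"x":0,"y":0,"z":0.3,"wx":0,"wy":0,"wz":0},{"x":0,"y":0,"z":0.3,"wx":0,"wy":0,"wz":0},{"x":0,"y":0,"z":0.3,"wx":0,"wy":0,"wz":0},{"x":0,"y":0,"z":0.3,"wx":0,"wy":0,"wz":0},{"x":0,"y":0,"z":0.3,"wx":0,"wy":0,"wz":0},{"x":0,"y":0,"z":0.3,"wx":0,"wy":0,"wz":0},{"x":0,"y":0,"z":0.3,"wx":0,"wy":0,"wz":0},{"x":0,"y":0,"z":0.3,"wx":0,"wy":0,"wz":0},{"x":0,"y":0,"z":0.3,"wx":0,"wy":0,"wz":0},{"x":0,"y":0,"z":0.3,"wx":0,"wy":0,"wz":0}]' 1 80; python3 -c "
from h import *
st()"
```

```text
time: 4.55
position: [0.5114, -0.2663, 0.0507]
ee_rot: [[-0.872, 0.489, 0.001], [0.489, 0.872, -0.0], [-0.001, 0.0, -1.0]]
ft_force: [-0.3, 0.2, 5.8]
opening: 0.0169
t 4.55 p [ 0.5114 -0.2663  0.0507] yawY 1.0599751700013413 tilt [ 0.0007 -0.0003] F [-0.3091  0.1901  5.7858] M [0.0893 0.0976 0.0063] op 0.016927594549615163
```

```bash
python3 -m handwheel '[{"x":0,"y":0,"z":-0.5,"wx":0,"wy":0,"wz":0},{"x":0,"y":0,"z":-1.5,"wx":0,"wy":0,"wz":0},{"x":0,"y":0,"z":-3,"wx":0,"wy":0,"wz":0},{"x":0,"y":0,"z":-5,"wx":0,"wy":0,"wz":0},{"x":0,"y":0,"z":-7,"wx":0,"wy":0,"wz":0},{"x":0,"y":0,"z":-8.5,"wx":0,"wy":0,"wz":0},{"x":0,"y":0,"z":-9.5,"wx":0,"wy":0,"wz":0},{"x":0,"y":0,"z":-10,"wx":0,"wy":0,"wz":0},{"x":0,"y":0,"z":-10,"wx":0,"wy":0,"wz":0},{"x":0,"y":0,"z":-10,"wx":0,"wy":0,"wz":0}]'; python3 - <<'E'
from h import *
import cv2
st()
for n in("side",):
    f=env.grab_frame(n)["img"][:,:,::-1]
    f=f[170:270,270:390]
    cv2.imwrite(f"pics/{n}3.png",cv2.resize(f,None,fx=6,fy=6,interpolation=cv2.INTER_CUBIC))
# plan: square heel at plate (55,28)mm, yaw .3443
c=np.array([.5,.067]);y=.3443
h=c+np.array([[np.cos(y),-np.sin(y)],[np.sin(y),np.cos(y)]])@[.055,.028]
g=grip(*h,y);print(h,g,to([*g,.151],y+np.pi/4))
E
```

```text
time: 5.55
position: [0.5109, -0.2661, 0.1495]
ee_rot: [[-0.872, 0.489, -0.001], [0.489, 0.872, 0.001], [0.001, -0.0, -1.0]]
ft_force: [1.0, 0.5, -3.1]
opening: 0.0171
t 5.55 p [ 0.5109 -0.2661  0.1495] yawY 1.0599054514853632 tilt [-0.001   0.0005] F [ 0.9631  0.482  -3.1435] M [-0.013  -0.0337 -0.0197] op 0.017085560123209748
[0.5423 0.1119] (np.float64(0.5737173523575354), np.float64(0.1784215058298664)) (array([16.2416, 41.8445, -0.1468]), array([ 0.0001, -0.0868, -3.9978]))
```

View pics/side3.png

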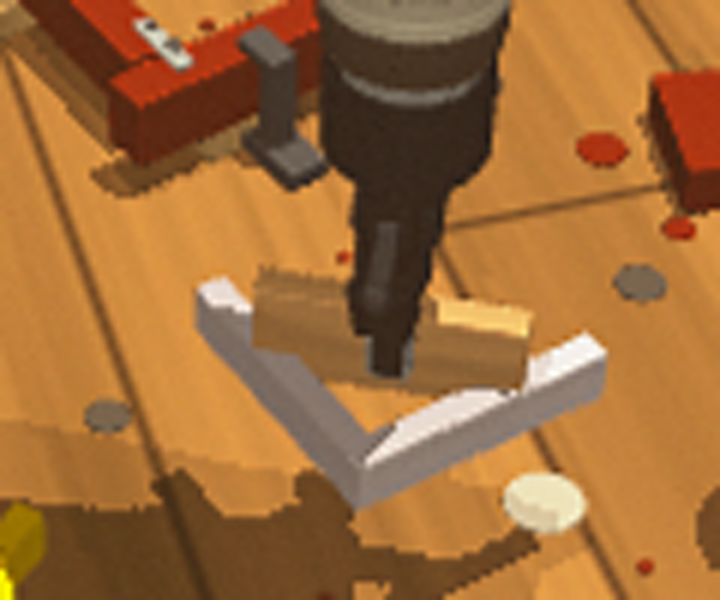

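```bash
python3 - <<'E'
from fit import *
from scipy.spatial.transform import Rotation as Ro
np.set_printoptions(precision=4,suppress=True)
P=np.array([(0,0,28),(0,0,0),(140,0,28),(140,0,0),(140,16,28),(0,140,28),(0,140,0),(16,140,28)])
uv=crop([(362,465),(360,508),(607,362),(603,398),(585,333),(198,298),(197,325),(232,280)],6,270,170)
def w(q): return Ro.from_euler('zyx',[q[3],q[4],q[5]]).apply(P/1000)+q[:3]
r=lambda q:(proj('side',w(q))-uv).ravel()
s=least_squares(r,[.475,-.33,.1,.2745,0,0]);print(s.x);print(s.fun.reshape(-1,2).T)
print(np.sqrt(np.diag(np.linalg.inv(s.jac.T@s.jac)))*.4)
E
```

```text
[ 0.4802 -0.3193  0.0869  0.2748  0.0162 -0.0139]
[[ 0.0662 -0.0545 -0.0582 -0.3794  0.1442  0.3953  0.4991 -0.6082]
 [ 0.2004  0.2484 -0.9497  0.1752  0.6227 -1.3435  1.2652 -0.2217]]
[0.0018 0.0043 0.0049 0.0081 0.0107 0.0126]
```

```bash
python3 -m handwheel '[{"x":0.7,"y":2,"z":-0.5,"wx":0,"wy":0,"wz":0},{"x":2.2,"y":6,"z":-1,"wx":0,"wy":0,"wz":-0.5},{"x":3.9,"y":10,"z":-1,"wx":0,"wy":0,"wz":-1},{"x":5.5,"y":14,"z":-1,"wx":0,"wy":0,"wz":-1.5},{"x":7.1,"y":18,"z":-1,"wx":0,"wy":0,"wz":-2},{"x":8.6,"y":22,"z":-1,"wx":0,"wy":0,"wz":-2.5},{"x":10.2,"y":26,"z":-1,"wx":0,"wy":0,"wz":-3},{"x":11.7,"y":30,"z":-1,"wx":0,"wy":0,"wz":-3.5},{"x":13.2,"y":34,"z":-1,"wx":0,"wy":0,"wz":-4},{"x":14.5,"y":37.5,"z":-1,"wx":0,"wy":0,"wz":-4}]'; python3 -c "
from h import *
st();print(to([.5737,.1784,.151],.3443+np.pi/4))"
```

```text
time: 6.6
position: [0.5677, 0.1339, 0.1595]
ee_rot: [[-0.905, 0.426, -0.001], [0.426, 0.905, -0.0], [0.001, -0.001, -1.0]]
ft_force: [0.4, -1.2, -3.5]
opening: 0.017
t 6.6 p [0.5677 0.1339 0.1595] yawY 1.1306968163317046 tilt [-0.001  -0.0001] F [ 0.3609 -1.1528 -3.5128] M [ 0.0171 -0.0782 -0.0033] op 0.017014833279449564
(array([1.3531, 4.2793, 0.8454]), array([-0.0292, -0.0466,  0.0572]))
```

```bash
python3 -m handwheel '[{"x":0.8,"y":2.5,"z":0,"wx":0,"wy":0,"wz":0},{"x":1.3,"y":4,"z":0,"wx":0,"wy":0,"wz":0},{"x":1.3,"y":4.2,"z":1,"wx":0,"wy":0,"wz":0},{"x":1.3,"y":4.2,"z":2,"wx":0,"wy":0,"wz":0},{"x":1.3,"y":4.2,"z":2,"wx":0,"wy":0,"wz":0},{"x":1.3,"y":4.2,"z":2,"wx":0,"wy":0,"wz":0}]'; python3 - <<'E'
from h import *
import cv2
st();print(to([.5737,.1784,.078],.3443+np.pi/4))
for n in("side","top"):
    f=env.grab_frame(n)["img"][:,:,::-1]
    cv2.imwrite(f"pics/{n}4raw.png",f)
    f=f[110:220,240:380] if n=='side' else f[110:260,180:340]
    cv2.imwrite(f"pics/{n}4.png",cv2.resize(f,None,fx=5 if n=='side' else 4,fy=5 if n=='side' else 4,interpolation=cv2.INTER_CUBIC))
E
```

```text
time: 7.2
position: [0.5739, 0.1741, 0.1397]
ee_rot: [[-0.904, 0.428, -0.001], [0.428, 0.904, -0.0], [0.001, -0.001, -1.0]]
ft_force: [-1.1, -0.2, -2.9]
opening: 0.017
t 7.2 p [0.5739 0.1741 0.1397] yawY 1.1283019515913166 tilt [-0.0011 -0.0005] F [-1.0754 -0.1678 -2.8567] M [ 0.0596 -0.0293 -0.0127] op 0.0170321087133165
(array([0.1958, 0.3842, 6.1743]), array([-0.0509, -0.0446, -0.08  ]))
```

View pics/side4.png

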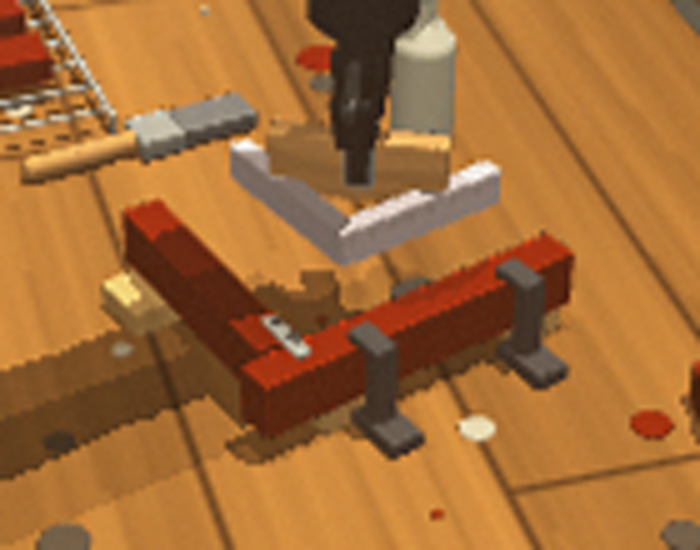

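View pics/top4.png

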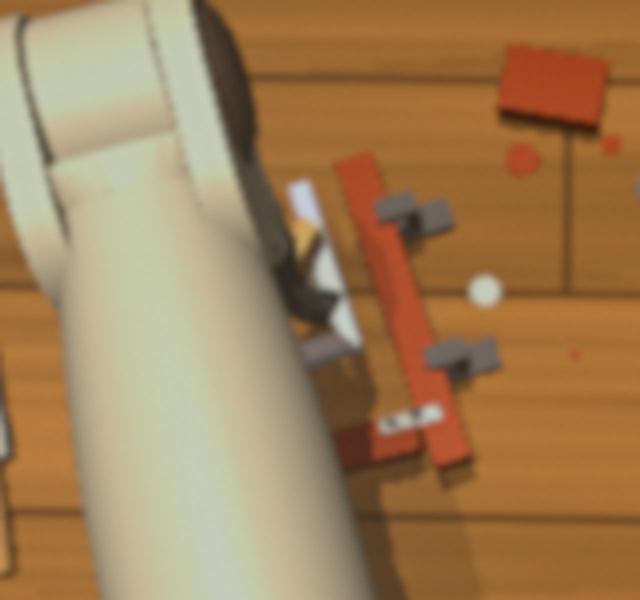

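```bash
python3 -m handwheel '[{"x":0.2,"y":0.3,"z":1.5,"wx":0,"wy":0,"wz":0},{"x":0.2,"y":0.3,"z":3.5,"wx":0,"wy":0,"wz":0},{"x":0.2,"y":0.3,"z":5,"wx":0,"wy":0,"wz":0},{"x":0.2,"y":0.3,"z":5.8,"wx":0,"wy":0,"wz":0},{"x":0.2,"y":0.3,"z":6.2,"wx":0,"wy":0,"wz":0},{"x":0.2,"y":0.3,"z":6.2,"wx":0,"wy":0,"wz":0},{"x":0.2,"y":0.3,"z":6.2,"wx":0,"wy":0,"wz":0}]'; python3 - <<'E'
from h import *
import cv2
st();y=.3443
print(to([.5737,.1784,.078],.3443+np.pi/4))
for n in("side","top"):
    f=env.grab_frame(n)["img"][:,:,::-1]
    f=f[110:220,240:380] if n=='side' else f[135:245,220:320]
    cv2.imwrite(f"pics/{n}5.png",cv2.resize(f,None,fx=5,fy=5,interpolation=cv2.INTER_CUBIC))
E
```

```text
time: 8.0
position: [0.574, 0.179, 0.079]
ee_rot: [[-0.904, 0.427, 0.001], [0.427, 0.904, 0.0], [-0.001, 0.001, -1.0]]
ft_force: [0.2, 0.0, -2.8]
opening: 0.0174
t 8.0 p [0.574 0.179 0.079] yawY 1.1296915170397284 tilt [0.001  0.0003] F [ 0.2496  0.0404 -2.7716] M [0.0187 0.0058 0.0121] op 0.017420813278230522
(array([ 0.0021, -0.0708,  0.0988]), array([ 0.0384,  0.0444, -0.0004]))
```

View pics/side5.png

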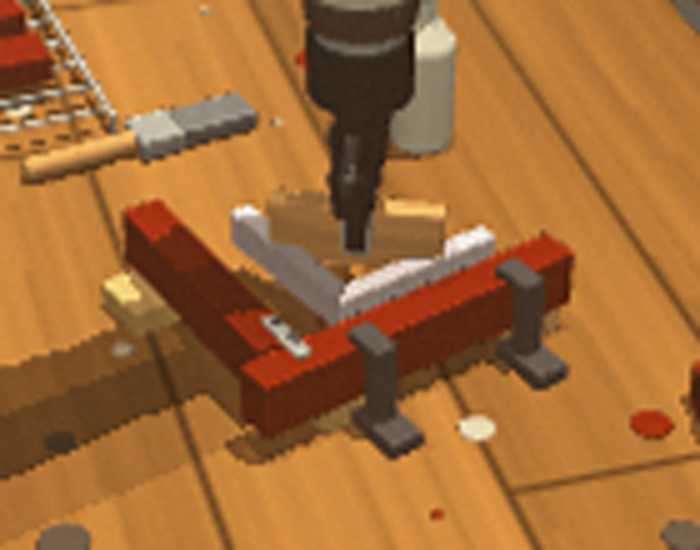

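View pics/top5.png

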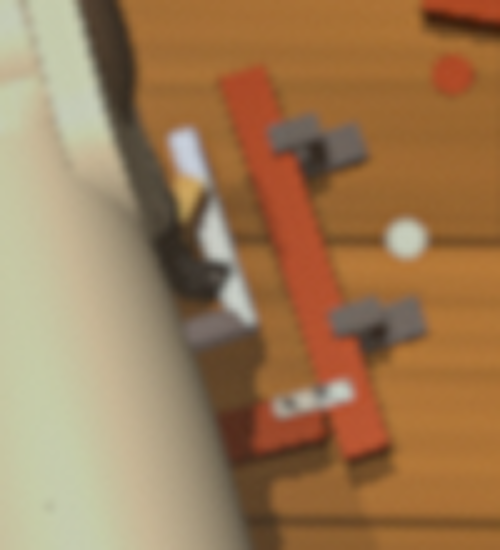

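```bash
python3 -m handwheel '[{"x":-0.4,"y":-0.4,"z":0,"wx":0,"wy":0,"wz":0},{"x":-0.9,"y":-0.9,"z":0,"wx":0,"wy":0,"wz":0},{"x":-1.3,"y":-1.3,"z":0,"wx":0,"wy":0,"wz":0},{"x":-1.6,"y":-1.6,"z":0,"wx":0,"wy":0,"wz":0},{"x":-1.6,"y":-1.6,"z":0,"wx":0,"wy":0,"wz":0},{"x":-1.6,"y":-1.6,"z":0,"wx":0,"wy":0,"wz":0}]'; cat >> h.py <<'E'
def pl(y=.3443):
    s=env.get_state();B=np.array([[np.cos(y),np.sin(y)],[-np.sin(y),np.cos(y)]])
    p=B@(s['position'][:2]-[.5,.067])*1000-52
    print('t %.2f'%s['time'],'heel est mm',p,'z %.4f'%(s['position'][2]-.0507),'dyaw %.4f'%(np.arctan2(s['ee_rot'][1,1],s['ee_rot'][0,1])-np.pi/4-y),'F plate',B@s['ft_force'][:2],'Fz %.1f'%s['ft_force'][2],'M',B@s['moment'][:2],'Mz %.3f'%s['moment'][2],'tilt',s['ee_rot'][:2,2],'op %.4f'%s['opening'])
E
python3 -c "
from h import *
pl()"
```

```text
time: 8.7
position: [0.5813, 0.1574, 0.0783]
ee_rot: [[-0.904, 0.427, -0.0], [0.427, 0.904, 0.0], [0.0, 0.0, -1.0]]
ft_force: [0.1, -0.8, -3.1]
opening: 0.0169
t 8.70 heel est mm [55.0964  5.6781] z 0.0276 dyaw -0.0004 F plate [-0.1961 -0.7922] Fz -3.1 M [0.0417 0.0085] Mz 0.027 tilt [-0.0001  0.0001] op 0.0169
```

```bash
python3 -m handwheel '[{"x":-0.1,"y":-0.1,"z":0,"wx":0,"wy":0,"wz":0},{"x":-0.2,"y":-0.2,"z":0,"wx":0,"wy":0,"wz":0},{"x":-0.3,"y":-0.3,"z":0,"wx":0,"wy":0,"wz":0},{"x":-0.3,"y":-0.3,"z":0,"wx":0,"wy":0,"wz":0}]' >/dev/null; python3 -c "
from h import *
pl()"; python3 -m handwheel '[{"x":-0.07,"y":-0.07,"z":0,"wx":0,"wy":0,"wz":0},{"x":-0.07,"y":-0.07,"z":0,"wx":0,"wy":0,"wz":0}]' >/dev/null; python3 -c "
from h import *
pl()"
```

```text
t 9.10 heel est mm [55.1247  1.5212] z 0.0276 dyaw 0.0000 F plate [ 0.0744 -0.5653] Fz -3.0 M [ 0.0146 -0.0312] Mz 0.007 tilt [ 0. -0.] op 0.0174
t 9.30 heel est mm [55.1273  1.2717] z 0.0277 dyaw 0.0005 F plate [-0.2324  5.6091] Fz -1.7 M [1.0495 0.0628] Mz -0.075 tilt [-0.0004  0.0013] op 0.0168
```

```bash
python3 -m handwheel '[{"x":0,"y":0,"z":0,"wx":0,"wy":0,"wz":0},{"x":0,"y":0,"z":0,"wx":0,"wy":0,"wz":0},{"x":0,"y":0,"z":0,"wx":0,"wy":0,"wz":0}]' >/dev/null; python3 -c "
from h import *
pl()"; python3 -m handwheel '[{"x":0.3,"y":-0.3,"z":0,"wx":0,"wy":0,"wz":0},{"x":0.6,"y":-0.6,"z":0,"wx":0,"wy":0,"wz":0},{"x":0.9,"y":-0.9,"z":0,"wx":0,"wy":0,"wz":0},{"x":1.1,"y":-1.1,"z":0,"wx":0,"wy":0,"wz":0},{"x":1.1,"y":-1.1,"z":0,"wx":0,"wy":0,"wz":0}]' >/dev/null; python3 -c "
from h import *
pl()"
```

```text
t 9.60 heel est mm [55.1089  1.2525] z 0.0276 dyaw 0.0005 F plate [0.2782 6.6553] Fz -2.2 M [1.0502 0.0398] Mz -0.144 tilt [-0.0003  0.001 ] op 0.0171
t 10.10 heel est mm [39.7646  1.2656] z 0.0279 dyaw 0.0006 F plate [0.7809 6.1773] Fz -1.7 M [ 1.1177 -0.2428] Mz -0.085 tilt [0.0006 0.0014] op 0.0173
```

Contact with the clamped rail holds at about 6 N. I'll keep sliding, in shorter stages.

```bash
python3 -m handwheel '[{"x":0.3,"y":-0.3,"z":0,"wx":0,"wy":0,"wz":0},{"x":0.6,"y":-0.6,"z":0,"wx":0,"wy":0,"wz":0},{"x":0.9,"y":-0.9,"z":0,"wx":0,"wy":0,"wz":0},{"x":1.1,"y":-1.1,"z":0,"wx":0,"wy":0,"wz":0},{"x":1.1,"y":-1.1,"z":0,"wx":0,"wy":0,"wz":0}]' >/dev/null; python3 -c "
from h import *
pl()"; python3 -m handwheel '[{"x":0.2,"y":-0.2,"z":0,"wx":0,"wy":0,"wz":0},{"x":0.4,"y":-0.4,"z":0,"wx":0,"wy":0,"wz":0},{"x":0.6,"y":-0.6,"z":0,"wx":0,"wy":0,"wz":0},{"x":0.6,"y":-0.6,"z":0,"wx":0,"wy":0,"wz":0},{"x":0.6,"y":-0.6,"z":0,"wx":0,"wy":0,"wz":0}]' >/dev/null; python3 -c "
from h import *
pl()"
```

```text
t 10.60 heel est mm [24.245  1.282] z 0.0279 dyaw 0.0006 F plate [0.443 4.982] Fz -2.9 M [ 1.1705 -0.2161] Mz -0.047 tilt [0.0007 0.0015] op 0.0171
t 11.10 heel est mm [15.8228  1.2829] z 0.0279 dyaw 0.0006 F plate [0.8557 6.2854] Fz -2.1 M [ 1.1927 -0.2458] Mz -0.095 tilt [0.0005 0.0015] op 0.0173
```

```bash
python3 -m handwheel '[{"x":0.1,"y":-0.1,"z":0,"wx":0,"wy":0,"wz":0},{"x":0.2,"y":-0.2,"z":0,"wx":0,"wy":0,"wz":0},{"x":0.3,"y":-0.3,"z":0,"wx":0,"wy":0,"wz":0},{"x":0.3,"y":-0.3,"z":0,"wx":0,"wy":0,"wz":0},{"x":0.3,"y":-0.3,"z":0,"wx":0,"wy":0,"wz":0}]' >/dev/null; python3 -c "
from h import *
pl()"; python3 -m handwheel '[{"x":0.1,"y":-0.1,"z":0,"wx":0,"wy":0,"wz":0},{"x":0.2,"y":-0.2,"z":0,"wx":0,"wy":0,"wz":0},{"x":0.3,"y":-0.3,"z":0,"wx":0,"wy":0,"wz":0},{"x":0.3,"y":-0.3,"z":0,"wx":0,"wy":0,"wz":0},{"x":0.3,"y":-0.3,"z":0,"wx":0,"wy":0,"wz":0}]' >/dev/null; python3 -c "
from h import *
pl()"
```

```text
t 11.60 heel est mm [11.8375  1.2875] z 0.0279 dyaw 0.0006 F plate [1.4208 5.1248] Fz -2.6 M [ 1.2046 -0.5204] Mz -0.057 tilt [0.001  0.0016] op 0.0169
t 12.10 heel est mm [7.8627 1.285 ] z 0.0280 dyaw 0.0006 F plate [2.4966 5.4329] Fz -3.2 M [ 1.2168 -0.7979] Mz -0.120 tilt [0.0016 0.0019] op 0.0170
```

```bash
python3 -m handwheel '[{"x":0.1,"y":-0.1,"z":0,"wx":0,"wy":0,"wz":0},{"x":0.2,"y":-0.2,"z":0,"wx":0,"wy":0,"wz":0},{"x":0.2,"y":-0.2,"z":0,"wx":0,"wy":0,"wz":0},{"x":0.2,"y":-0.2,"z":0,"wx":0,"wy":0,"wz":0}]' >/dev/null; python3 -c "
from h import *
pl()"; python3 -m handwheel '[{"x":0.1,"y":-0.1,"z":0,"wx":0,"wy":0,"wz":0},{"x":0.2,"y":-0.2,"z":0,"wx":0,"wy":0,"wz":0},{"x":0.2,"y":-0.2,"z":0,"wx":0,"wy":0,"wz":0},{"x":0.2,"y":-0.2,"z":0,"wx":0,"wy":0,"wz":0}]' >/dev/null; python3 - <<'E'
from h import *
import cv2
pl()
for n in("side","top"):
    f=env.grab_frame(n)["img"][:,:,::-1]
    f=f[120:220,240:370] if n=='side' else f[135:245,220:320]
    cv2.imwrite(f"pics/{n}6.png",cv2.resize(f,None,fx=6 if n=='side' else 5,fy=6 if n=='side' else 5,interpolation=cv2.INTER_CUBIC))
E
```

```text
t 12.50 heel est mm [5.1281 1.2955] z 0.0281 dyaw 0.0006 F plate [3.392  5.0525] Fz -3.7 M [ 1.2512 -0.8481] Mz -0.127 tilt [0.0018 0.002 ] op 0.0166
t 12.90 heel est mm [2.3443 1.286 ] z 0.0281 dyaw 0.0006 F plate [4.7572 6.0451] Fz -2.9 M [ 1.3046 -0.8856] Mz -0.071 tilt [0.0018 0.002 ] op 0.0169
```

View pics/side6.png

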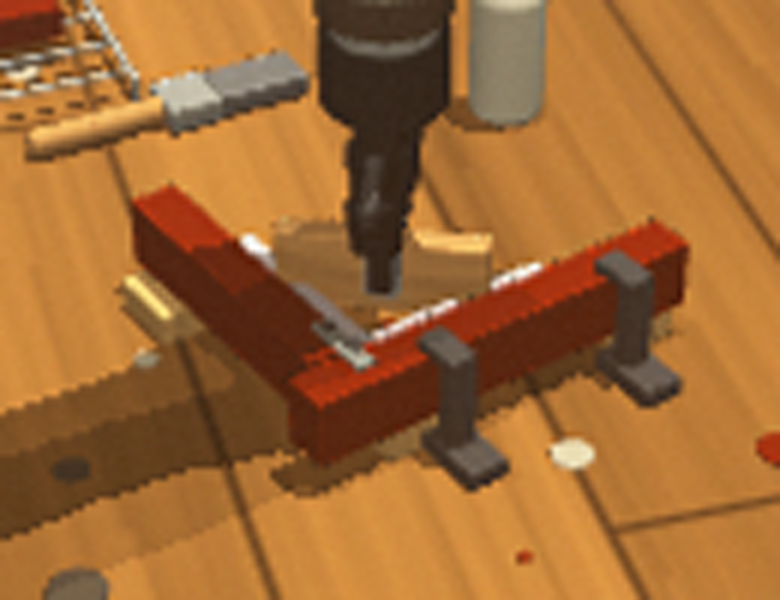

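View pics/top6.png

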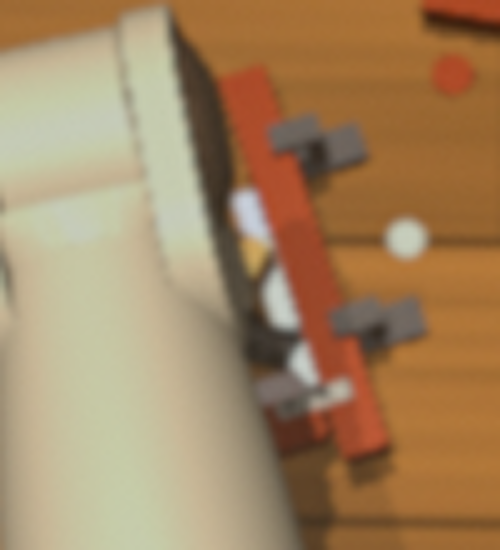

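```bash
python3 -m handwheel '[{"x":0.1,"y":-0.1,"z":0,"wx":0,"wy":0,"wz":0},{"x":0.1,"y":-0.1,"z":0,"wx":0,"wy":0,"wz":0},{"x":0.1,"y":-0.1,"z":0,"wx":0,"wy":0,"wz":0}]' >/dev/null; python3 -c "
from h import *
pl()"; python3 -m handwheel '[{"x":0.07,"y":-0.07,"z":0,"wx":0,"wy":0,"wz":0},{"x":0.07,"y":-0.07,"z":0,"wx":0,"wy":0,"wz":0},{"x":0.07,"y":-0.07,"z":0,"wx":0,"wy":0,"wz":0}]' >/dev/null; python3 -c "
from h import *
pl()"; python3 -m handwheel '[{"x":0.07,"y":-0.07,"z":0,"wx":0,"wy":0,"wz":0},{"x":0.07,"y":-0.07,"z":0,"wx":0,"wy":0,"wz":0},{"x":0.07,"y":-0.07,"z":0,"wx":0,"wy":0,"wz":0}]' >/dev/null; python3 -c "
from h import *
pl()"
```

```text
t 13.30 heel est mm [1.0216 1.2838] z 0.0281 dyaw 0.0006 F plate [3.8892 6.0038] Fz -3.2 M [ 1.2467 -1.0096] Mz -0.114 tilt [0.002  0.0021] op 0.0170
t 13.60 heel est mm [0.6865 1.3278] z 0.0283 dyaw 0.0007 F plate [7.3905 6.5354] Fz -5.0 M [ 1.3409 -1.6482] Mz -0.116 tilt [0.0034 0.0026] op 0.0171
t 13.90 heel est mm [0.5078 1.3369] z 0.0285 dyaw 0.0009 F plate [11.4256  5.5716] Fz -6.2 M [ 1.3005 -2.5569] Mz 0.037 tilt [0.005  0.0033] op 0.0170
```

```bash
python3 -m handwheel '[{"x":-0.03,"y":0.03,"z":0,"wx":0,"wy":0,"wz":0},{"x":-0.03,"y":0.03,"z":0,"wx":0,"wy":0,"wz":0},{"x":-0.03,"y":0.03,"z":0,"wx":0,"wy":0,"wz":0},{"x":-0.03,"y":0.03,"z":0,"wx":0,"wy":0,"wz":0},{"x":-0.03,"y":0.03,"z":0,"wx":0,"wy":0,"wz":0}]' >/dev/null; python3 - <<'E'
from h import *
import cv2
pl()
for n in("side","top"):
    f=env.grab_frame(n)["img"][:,:,::-1]
    f=f[120:220,240:370] if n=='side' else f[135:245,220:320]
    cv2.imwrite(f"pics/{n}7.png",cv2.resize(f,None,fx=6 if n=='side' else 5,fy=6 if n=='side' else 5,interpolation=cv2.INTER_CUBIC))
pl()
E
```

```text
t 14.40 heel est mm [0.5804 1.3417] z 0.0284 dyaw 0.0009 F plate [9.8503 6.0614] Fz -5.4 M [ 1.3488 -2.1559] Mz -0.044 tilt [0.0043 0.003 ] op 0.0173
t 14.50 heel est mm [0.5722 1.3261] z 0.0284 dyaw 0.0008 F plate [10.0439  6.1714] Fz -5.3 M [ 1.3026 -2.1788] Mz -0.000 tilt [0.0043 0.0029] op 0.0174
```

View pics/side7.png

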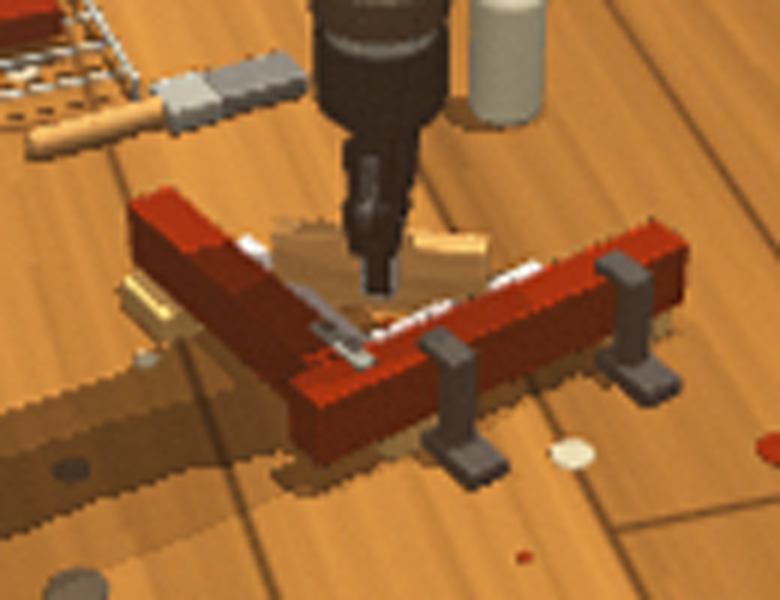

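View pics/top7.png

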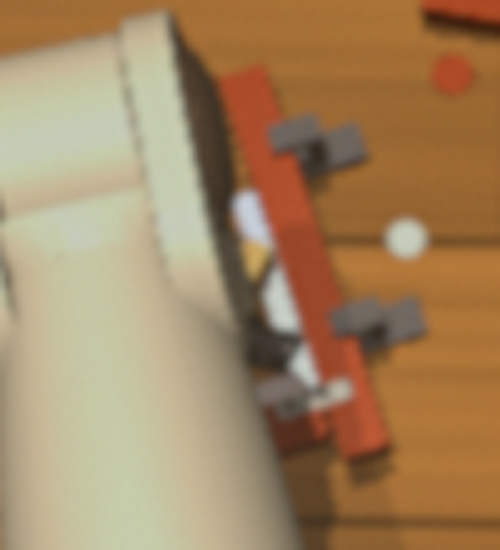

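```bash
python3 - <<'E'
from fit import *
np.set_printoptions(precision=4,suppress=True)
o=crop([(175,187),(130,205)],6,240,120)
o0=crop([(120,70),(68,90)],7,255,140)
for nm,uv in(('start',o0),('now',o)):
    s=least_squares(lambda a:(proj('side',pose([.5,.067,a[0]],[(0,200,65),(-32,200,65)]))-uv).ravel(),[.3]);print(nm,s.x-.3443,s.fun)
E
```

```text
start [-0.0772] [ 0.0405 -0.0426 -0.2298 -0.3801]
now [-0.0108] [-0.1151 -0.1249 -0.0861 -0.3131]
```

```bash
python3 - <<'E'
from h import *
pl();print(env.sign_off());pl()
E
```

```text
t 14.50 heel est mm [0.5722 1.3261] z 0.0284 dyaw 0.0008 F plate [10.0439  6.1714] Fz -5.3 M [ 1.3026 -2.1788] Mz -0.000 tilt [0.0043 0.0029] op 0.0174
the job is handed in; nothing more can be done
None
the job is handed in; nothing more can be done
```

I gripped the large aluminium square by its bar at 80 N, lifted it level and carried it over the clamped rail. I laid it flat on that rail about 55 mm short of the corner, slid it along at 5–7 N, and felt it stop home. I handed in at 14.5 s while still gripping and pressing; no verdict was reported.

**Last checks:**
- **Position:** the heel is about 0.6 mm along the clamped rail and 1.3 mm off its face, by a camera estimate good to about 2 mm. The underside is about 28 mm above the bench.
- **Level and angle:** the tool is tilted about 0.005 rad, and the yaw error to the clamped rail is about 0.001 rad. Both are tool readings, so they assume the square has not slipped in the jaws.
- **Push:** the wrist reads about 10 N towards the loose rail and 6 N towards the clamped rail. The forces on each rail were not measured separately.
- **Other items:** the nearby brush and bottle look unmoved in the final side picture. I did not measure any of the four left-alone items for movement.

**Disagreement:** the side picture puts the loose rail 0.011 rad short of square, with about 0.01 rad of pixel error. That is inside the 0.02 limit. The force stop says it is fully home.

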